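# Clamp a thin brass tube in the ratchet bench vise

## Robot

A 6-joint arm with a two-finger parallel gripper is mounted at the origin on the work surface. World frame = base frame: x ahead of the robot, y to its left, z up, the work surface at z = 0. Lengths are in m, angles in rad, forces in N, time in s.
With the tool pointing down it reaches from about 0.35 to 0.925 m from the base axis. Payload 6.4 kg.
Tool frame: the origin (TCP) lies midway between the tips of the shut fingers; the grasp point (between the pads) lies 19 mm behind it; z points along the fingers, y is the line along which they close (so a half turn about z gives the same grasp; the last joint's range is limited). The gripper opens to 85 mm and grips with 20 to 120 N. Pads are 22 mm wide; open, the fingers measure 114 mm over their backs; the gripper's body (76 mm by 85 mm) begins 54 mm behind the grasp point. The pads swing forward as they close: fully open they stand 13 mm farther back than shut.
Start: joints at [1.057, 0.245, 1.558, -0, 1.339, -0.174], TCP at [0.217, 0.613, 0.231] pointing down, gripper open.
Joint ranges: [-3.13, 3.13], [-1.02, 2.26], [0.13, 2.54], [-0.95, 4.09], [0.21, 2.88], [-2.74, 2.74]. Speed limits (rad/s): [2.57, 2.57, 3.14, 3.14, 3.14, 3.14].

## Interface

Orientations are given as a 3x3 rotation matrix whose columns are the frame's x, y, z axes.
In Python, from station import monitor, cams, env gives the robot as it stands. The module is installed in compiled form; this text tells all that it offers.
- The arm moves only by the tool arm_command, never from a script. Its argument "increments" is a list of rows, each an object of numbers: "grip": the opening, from -1 (shut) to 1 (fully open); "tx", "ty", "tz": the shift along the world's x, y, z in m; "rx", "ry", "rz": the turn, a rotation vector about the world's x, y, z in degrees. In form: [{"grip": .., "tx": .., "ty": .., "tz": .., "rx": .., "ry": .., "rz": ..}, ...]. A call has 1 to 8 rows; each row shifts and turns the commanded pose from where the row before left it; what a row does not reach is not made up. A row lasts 1/8 s, in which the tool goes at most 62.5 mm and 10.7 degrees, less where a joint would pass 70% of its speed; a pose out of reach is approached as far as the arm can. A call is refused whole if a number of a shift passes 0.0625 or a number of a turn 10.7, either way. A call with a gripper value outside its range is refused whole. The fingers move at their own pace and stop on an object; "force" is the grip in N (left out, the last holds). Time passes only in rows, so rows that do not move let the fingers close. It gives the time, the measured TCP pose, the force, the opening and the grip force at its end, in the units of the state.
- monitor.observe(): the state, without advancing time (a new reading comes with each control period).
- cams.grab_frame(name): name is "scene" or "top" or "wrist"; returns a dict with "color" (384x512x3 uint8, red, green, blue), "fx", "fy", "cx", "cy" (pixels), "cam_to_world" (4x4, takes a point from camera to world coordinates). Camera axes: x right, y up, looking along -z (the intrinsics and any distortion apply to the point x, -y, -z); pixel columns grow to the right and rows downward; lengths in m; the calibration is good to about 2 mm. A picture is of the moment at which its call begins. There is no depth.
- env.close_job(): hands the job in; it is judged then, once.
The state is a dict: "t": time; "joint_pos": joint angles; "qd": joint speeds; "effort": joint torques, N m; "tcp_pos": TCP position; "orientation": TCP orientation; "contact_force": force on the tool from outside, world axes, zero at the start; "torque": the same for the moment, N m; "opening": opening from 0.0 (shut) to 1.0 (fully open); "gripper_force": force on a finger pad.
Only numpy, scipy, OpenCV 4.12 (cv2) and the standard library are available. Lean on these libraries where they do the work, as an engineer would, in place of code of your own. Each camera call takes 0.05 s, during which the arm holds its last target. There are 200 camera calls.

## Task

The ratchet of the small bench vise is set to open: flip the direction lever on its handle over to the side of the jaws. Then swing the handle back and forth by its post until the sliding jaw has pushed the brass tube against the stop and holds it snugly, about 15 newtons; the tube is thin-walled, so stop as soon as you feel the handle stiffen and never crush it. Work only with the lever and the handle (do not touch tube or jaw), leave the tools around alone, and let go at the end.

Things in the scene. Friction and masses are not known exactly. Their poses are not given: they have to be found in the camera images.
- vise: Low bench vise fixed to the bench: dark steel base plate 120 x 300 x 18 mm, its long side along y. Origin: centre of the plate's underside; x crosswise (at 0 the handle points to -x), y lengthwise from the ratchet end to the stop, z up. At y = -85 mm: grey round housing, 80 mm across, top 44 mm high, with ratchet and handle on top; at +y: the jaws.
- spindle (a point): Point on the ratchet's upright spindle, at (0, -85 mm) in the vise frame, 67 mm over the bench. Below it is the toothed wheel, 74 mm across, 47 to 59 mm high. Turned clockwise from above, the wheel moves the jaw 20 mm per rad towards the stop. The wheel is stiff (0.5 N m) and stays as left, so the jaw keeps its clamping force (up to about 28 N).
- jaw: Sliding jaw, dark steel block 70 (x) x 18 (y) x 40 mm, axes as the vise's, top 60 mm over the bench. Origin: its middle, 18 mm over the bench. In front of it a steel pad 6 mm thick rides on springs (12 N per mm, up to 3.8 mm); the pad's clamping face is 19 mm to +y of the origin when unloaded. A square rack bar runs from the jaw back under the ratchet.
- stop: Fixed stop at the far end of the vise, dark steel block 70 (x) x 22 (y) x 42 mm standing on the base plate. Origin: centre of its underside; axes as the vise's; its face towards the jaw is 11 mm to -y of the origin. From that face a round steel anvil, 26 mm across, stands out towards the jaw by 3 to 9 mm, differently each time; the tube is clamped against it.
- tube: Square brass tube, 32 x 32 mm outside, 3 mm wall, 34 mm tall, about 0.1 kg, standing on end on the base plate, loose, a few mm in front of the stop's anvil (up to 12 mm). Origin: centre of its underside. It slides easily when pushed by the jaw.
- handle (a joint): Angle of the ratchet handle about the spindle, rad. 0: points to the vise's -x; positive: swung clockwise from above, post to +y, the side of the jaws. Hard stops at -0.55 and 0.55; stays as left. Flat steel bar 18 mm wide, 6 mm thick, top 67 mm over the bench. Clicks are 0.35 rad apart: up to that much of a driving stroke is lost before the pawl catches.
- post (a point): Middle of the handle's upright wooden post, 22 mm in diameter, 67 to 113 mm high, free to spin on its pin; the point is on its axis, 91 mm high, 150 mm from the spindle. Force here, paused in a driving stroke (friction: 0.3 less to 1.2 more): 2.3 N unclamped, 3.1 at 6 N clamping, 4.3 at 15, 5.6 at 25; return 1 N. It rises 1 N in 5 to 10 mm.
- selector (a joint): Angle of the direction lever relative to the handle bar, rad, end stops at -0.45 and 0.45, stays as left. 0: along the bar, free end to the post. Positive (above 0.3): free end on the side of the jaws (clockwise from above); the handle then closes the jaw when swung to positive and clicks back freely. Negative: it opens the jaw when swung to negative.
- selector_tip (a point): Near the free end of the direction lever, a dark steel fin 8 mm thick, 69 to 87 mm over the bench, standing on the handle bar. It turns about an upright pivot on the bar 58 mm from the spindle and reaches 42 mm from that pivot towards the post. This point is 36 mm from the pivot, 80 mm high; it takes 1 to 2 N sideways to flip.
- pliers: Pliers with orange grips lying on the bench behind the vise, 150 mm long, 55 mm wide, 13 mm high; a bystander.
- jar: Small clear jar with a green cap standing on the bench past the ratchet end, 48 mm in diameter, 60 mm tall; a bystander.
- bangle: Plain metal bangle lying on the bench behind the vise, 66 mm in diameter, 12 mm high; a bystander.
There are look-alikes about, which are no part of the job. Of the things that look like the tube, the larger one is meant.

How it is judged:
By the outcome, as a careful person would: the job done as asked, in the order asked, and still so for the second after the job is handed in, with the robot touching nothing.
It also fails if it takes over 72 s, if anything falls off the work surface, if the arm or the gripper's body presses on something with over 40 N, if the wrist force passes 120 N, or if a joint passes its speed limit or range.

## Working session

There is one attempt and no reset: what is moved stays moved. The work goes in short steps, Python scripts to look and compute and a tool call to move; the robot and the scene stay as the last step left them, time stands still between calls to the robot, and variables do not carry over. Pictures are saved under pics/ and viewed, at most 10 in all, crops included, and the job is handed in when it is done.

Besides the shell and the picture viewer there is one more tool, called after ">>>" in YAML: its name, and indented under it one key for each argument. arm_command: Moves the arm, as the interface text tells. Its arguments: {"type":"object","properties":{"increments":{"type":"array"},"force":{"type":"number"}},"required":["increments"]}

```bash
mkdir -p pics
cat > h.py <<'E'
import numpy as np, cv2
from station import monitor, cams, env
def save(name,fn,crop=None,scale=1):
    f=cams.grab_frame(name); im=f["color"][:,:,::-1]
    np.savez("pics/"+fn+".npz",**{k:np.array(f[k]) for k in f if k!='name'})
    if crop: im=im[crop[1]:crop[3],crop[0]:crop[2]]
    cv2.imwrite("pics/"+fn+".png",cv2.resize(im,None,fx=scale,fy=scale,interpolation=cv2.INTER_CUBIC)); return f
def load(fn): return dict(np.load("pics/"+fn+".npz",allow_pickle=True))
def ray(f,u,v):
    d=np.array([(u-f["cx"])/f["fx"],-(v-f["cy"])/f["fy"],-1.0]); T=np.array(f["cam_to_world"])
    return T[:3,3],T[:3,:3]@d
def onz(f,u,v,z):
    o,d=ray(f,u,v); return o+d*(z-o[2])/d[2]
def proj(f,p):
    T=np.array(f["cam_to_world"]); c=T[:3,:3].T@(np.array(p)-T[:3,3])
    return np.array([f["cx"]+f["fx"]*c[0]/-c[2], f["cy"]-f["fy"]*c[1]/-c[2]])
E
python3 - <<'E'
from h import *
a=save("scene","s1"); b=save("top","t1")
for f in(a,b): print({k:f[k] for k in f if k!="color"})
A=np.hstack([cv2.imread("pics/s1.png")]); 
print(monitor.observe())
E
```

```text
{'fx': 495.44282120385986, 'fy': 495.44282120385986, 'cx': 254.3193930942794, 'cy': 184.84327929570225, 'cam_to_world': array([[-0.05292927, -0.87270672,  0.48536737,  1.03437286],
       [ 0.99854694, -0.04132636,  0.03458527,  0.05799569],
       [-0.01012433,  0.48649267,  0.87362599,  0.82646861],
       [ 0.        ,  0.        ,  0.        ,  1.        ]])}
{'fx': 489.36652664223635, 'fy': 489.36652664223635, 'cx': 258.43014219421036, 'cy': 195.3695905274597, 'cam_to_world': array([[-0.00627776,  0.98460535, -0.17467942,  0.42336448],
       [-0.999727  , -0.01011114, -0.02106394,  0.00530813],
       [-0.02250587,  0.1744995 ,  0.98440003,  1.08934818],
       [ 0.        ,  0.        ,  0.        ,  1.        ]])}
{'t': 0.1, 'joint_pos': array([ 1.05692484e+00,  2.45721576e-01,  1.55888707e+00,  4.51295170e-05,
        1.33875250e+00, -1.74072707e-01]), 'qd': array([-0.00068652, -0.00217874, -0.00047524, -0.00139138, -0.00011808,
        0.00049571]), 'effort': array([-7.42705720e-05, -4.30671751e+01, -3.27129686e+01, -1.34675274e-04,
        2.79131782e-03,  2.19923783e-05]), 'tcp_pos': array([0.21635663, 0.61239637, 0.23030774]), 'orientation': array([[-9.42818121e-01,  3.33306416e-01, -9.07555353e-04],
       [ 3.33307468e-01,  9.42816963e-01, -1.51850097e-03],
       [ 3.49532466e-04, -1.73416521e-03, -9.99998435e-01]]), 'contact_force': array([ 1.22464452,  0.26976166, -0.64118206]), 'torque': array([-0.02332903,  0.00407473,  0.00378433]), 'gripper_force': 0.0, 'opening': 0.9978129705930476}
```

View pics/s1.png

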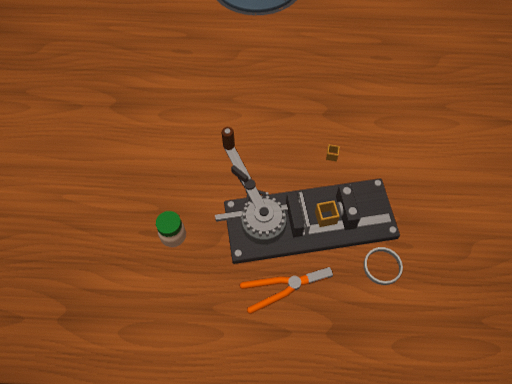

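View pics/t1.png

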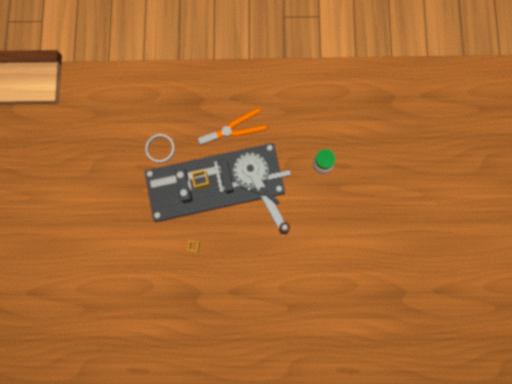

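The scene view shows the vise's wheel at (264,212), the post top at (228,131), the selector around (240,174), and the jaws at right. Tube candidates: the large brass square at (328,212), between jaw and stop, and the small one at (333,152) lying loose. I choose the large one.

Run:
```python
from h import *
s=load("s1");t=load("t1")
im=s["color"][115:265,205:405,::-1]; cv2.imwrite("pics/c1.png",cv2.resize(im,None,fx=4,fy=4,interpolation=cv2.INTER_CUBIC))
print("spindle",onz(s,264,211,.067),onz(t,250,169,.067))
print("post",onz(s,228,131,.113),onz(t,284,228,.113))
print("plate corners",[onz(s,*p,.018).round(3) for p in((231,204),(238,253),(377,183),(393,230))])
print("platecorners top",[onz(t,*p,.018).round(3) for p in((269,148),(280,190),(151,173),(157,215))])
```

```text
spindle [0.66259764 0.04711031 0.067     ] [0.66236798 0.04489782 0.067     ]
post [ 0.53212082 -0.02213714  0.113     ] [ 0.52978936 -0.02455232  0.113     ]
plate corners [array([ 0.627, -0.015,  0.018]), array([0.722, 0.005, 0.018]), array([0.57 , 0.255, 0.018]), array([0.665, 0.276, 0.018])]
platecorners top [array([0.722, 0.004, 0.018]), array([ 0.625, -0.02 ,  0.018]), array([0.667, 0.27 , 0.018]), array([0.572, 0.254, 0.018])]
```

View pics/c1.png

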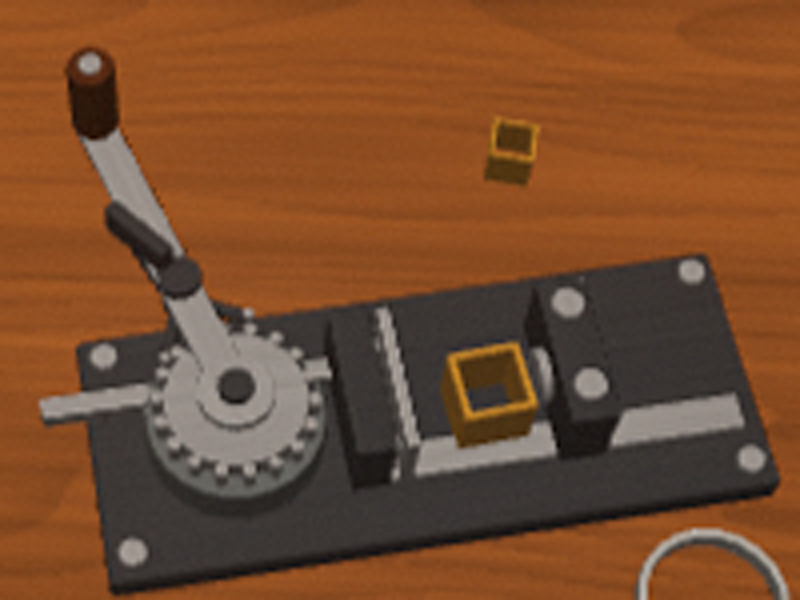

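The crop confirms that the large brass square in front of the anvil is the tube. The lever's free end, crop (110,210), lies on the side away from the jaws, and the handle stands near -0.28 rad. I'm moving above the lever's far side with the fingers shut.

>>> arm_command:
  increments:
    - {"grip": -1,"tx": 0.024,"ty": -0.0406,"rz": 3}
    - {"grip": -1,"tx": 0.024,"ty": -0.0406,"rz": 3}
    - {"grip": -1,"tx": 0.024,"ty": -0.0406,"rz": 3}
    - {"grip": -1,"tx": 0.024,"ty": -0.0406,"rz": 3}
    - {"grip": -1,"tx": 0.024,"ty": -0.0406,"rz": 3}
    - {"grip": -1,"tx": 0.024,"ty": -0.0406,"rz": 3}
    - {"grip": -1,"tx": 0.024,"ty": -0.0406,"rz": 3}
    - {"grip": -1,"tx": 0.024,"ty": -0.0406,"rz": 3}

```text
validation failed for argument at $.in...
```

>>> arm_command:
  increments:
    - {"grip": -1,"tx": 0.024,"ty": -0.0406,"rz": 3}
    - {"grip": -1,"tx": 0.024,"ty": -0.0406,"rz": 3}
    - {"grip": -1,"tx": 0.024,"ty": -0.0406,"rz": 3}
    - {"grip": -1,"tx": 0.024,"ty": -0.0406,"rz": 3}
    - {"grip": -1,"tx": 0.024,"ty": -0.0406,"rz": 3}
    - {"grip": -1,"tx": 0.024,"ty": -0.0406,"rz": 3}
    - {"grip": -1,"tx": 0.024,"ty": -0.0406,"rz": 3}
    - {"grip": -1,"tx": 0.024,"ty": -0.0406,"rz": 3}

```text
validation failed for argument at $.in...
```

Run:
```python
from h import *
s=load("s1")
print("fin end",onz(s,232,167,.087),"pivot",onz(s,250,185,.087))
f=save("wrist","w1"); o=monitor.observe(); print(o["t"],o["tcp_pos"],o["orientation"].round(3),o["contact_force"],o["opening"],o["joint_pos"].round(2))
for n,p in dict(post=(.531,-.023,.113),spin=(.6625,.046,.067)).items(): print(n,proj(f,p))
```

```text
fin end [ 0.58980679 -0.01205584  0.087     ] pivot [0.62419544 0.02136657 0.087     ]
0.15 [0.21643138 0.61246235 0.23042229] [[-0.943  0.333 -0.001]
 [ 0.333  0.943 -0.001]
 [ 0.    -0.001 -1.   ]] [ 0.25158757 -1.18900515 -1.25358298] 0.9996260485206766 [ 1.06  0.25  1.56  0.    1.34 -0.17]
post [-102.65512622  535.95910487]
spin [ 16.98312907 535.09765491]
```

View pics/w1.png

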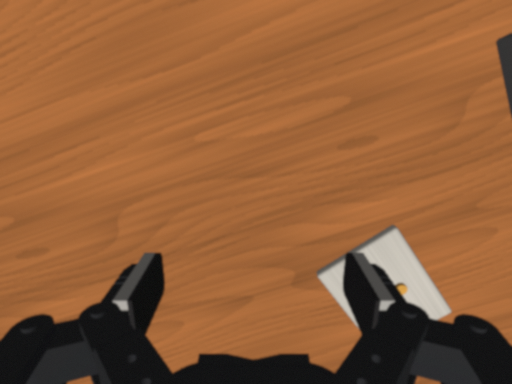

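The wrist view shows only the bench and the edge of a plate, because the arm didn't move: both calls were refused by validation. I'm resending with every field filled in.

>>> arm_command:
  increments:
    - {"grip": -1,"tx": 0.024,"ty": -0.0406,"tz": 0,"rx": 0,"ry": 0,"rz": 3}
    - {"grip": -1,"tx": 0.024,"ty": -0.0406,"tz": 0,"rx": 0,"ry": 0,"rz": 3}
    - {"grip": -1,"tx": 0.024,"ty": -0.0406,"tz": 0,"rx": 0,"ry": 0,"rz": 3}
    - {"grip": -1,"tx": 0.024,"ty": -0.0406,"tz": 0,"rx": 0,"ry": 0,"rz": 3}
    - {"grip": -1,"tx": 0.024,"ty": -0.0406,"tz": 0,"rx": 0,"ry": 0,"rz": 3}
    - {"grip": -1,"tx": 0.024,"ty": -0.0406,"tz": 0,"rx": 0,"ry": 0,"rz": 3}
    - {"grip": -1,"tx": 0.024,"ty": -0.0406,"tz": 0,"rx": 0,"ry": 0,"rz": 3}
    - {"grip": -1,"tx": 0.024,"ty": -0.0406,"tz": 0,"rx": 0,"ry": 0,"rz": 3}

```text
t: 1.15
tcp_pos: [0.409, 0.2866, 0.2311]
orientation: [[-0.997, -0.081, -0.0], [-0.081, 0.997, -0.0], [0.0, -0.0, -1.0]]
contact_force: [0.5, 0.2, 0.3]
opening: -0.005
gripper_force: 0.0
```

>>> arm_command:
  increments:
    - {"grip": -1,"tx": 0.024,"ty": -0.0406,"tz": 0,"rx": 0,"ry": 0,"rz": 3}
    - {"grip": -1,"tx": 0.024,"ty": -0.0406,"tz": 0,"rx": 0,"ry": 0,"rz": 3}
    - {"grip": -1,"tx": 0.024,"ty": -0.0406,"tz": 0,"rx": 0,"ry": 0,"rz": 3}
    - {"grip": -1,"tx": 0.024,"ty": -0.0406,"tz": 0,"rx": 0,"ry": 0,"rz": 3}
    - {"grip": -1,"tx": 0.024,"ty": -0.0406,"tz": 0,"rx": 0,"ry": 0,"rz": 3}
    - {"grip": -1,"tx": 0.024,"ty": -0.0406,"tz": 0,"rx": 0,"ry": 0,"rz": 3}
    - {"grip": -1,"tx": 0.024,"ty": -0.0406,"tz": 0,"rx": 0,"ry": 0,"rz": 3}
    - {"grip": -1,"tx": 0.024,"ty": -0.0406,"tz": 0,"rx": 0,"ry": 0,"rz": 3}

```text
t: 2.15
tcp_pos: [0.6011, -0.0381, 0.231]
orientation: [[-0.878, -0.479, -0.0], [-0.479, 0.878, 0.0], [0.0, 0.0, -1.0]]
contact_force: [1.4, 0.4, -0.9]
opening: 0.0
gripper_force: 0.0
```

Run:
```python
from h import *
f=save("wrist","w2"); o=monitor.observe(); print(o["t"],o["tcp_pos"],o["joint_pos"].round(2))
for n,p in dict(post=(.531,-.023,.113),spin=(.6625,.046,.067),tip=(.590,-.012,.087),tcp=o["tcp_pos"]).items(): print(n,proj(f,p))
```

```text
2.2 [ 0.60315861 -0.04290496  0.23102185] [-0.26  0.14  1.68 -0.    1.32 -2.32]
post [311.53927916 123.35439832]
spin [294.08517978 255.55310628]
tip [283.66120369 181.34431197]
tcp [244.48917133 254.97513221]
```

View pics/w2.png

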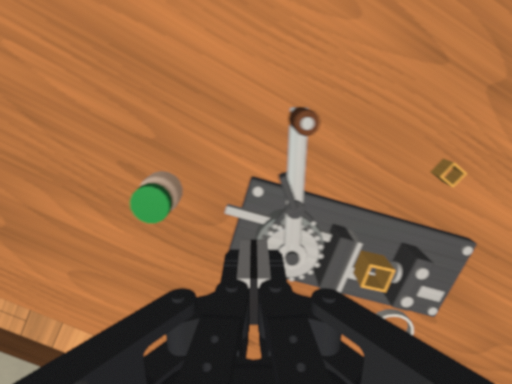

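The wrist view shows the handle bar running from the wheel (293,257) to the post (306,121), the lever fin end near (285,178) to the left of the bar, and the jar clear of the work. I'm descending beside the fin.

>>> arm_command:
  increments:
    - {"grip": -1,"tx": 0.002,"ty": 0.002,"tz": -0.04,"rx": 0,"ry": 0,"rz": 0}
    - {"grip": -1,"tx": 0.001,"ty": 0.001,"tz": -0.04,"rx": 0,"ry": 0,"rz": 0}
    - {"grip": -1,"tx": 0,"ty": 0,"tz": -0.04,"rx": 0,"ry": 0,"rz": 0}
    - {"grip": -1,"tx": 0,"ty": 0,"tz": -0.036,"rx": 0,"ry": 0,"rz": 0}
    - {"grip": -1,"tx": 0,"ty": 0,"tz": 0,"rx": 0,"ry": 0,"rz": 0}

```text
t: 2.82
tcp_pos: [0.6008, -0.0329, 0.0718]
orientation: [[-0.879, -0.478, -0.007], [-0.478, 0.879, 0.002], [0.006, 0.005, -1.0]]
contact_force: [0.5, -0.0, 0.1]
opening: 0.005
gripper_force: 0.0
```

>>> arm_command:
  increments:
    - {"grip": -1,"tx": -0.0023,"ty": 0.0044,"tz": 0.002,"rx": 0,"ry": 0,"rz": 0}
    - {"grip": -1,"tx": -0.0023,"ty": 0.0044,"tz": 0,"rx": 0,"ry": 0,"rz": 0}
    - {"grip": -1,"tx": -0.0023,"ty": 0.0044,"tz": 0,"rx": 0,"ry": 0,"rz": 0}
    - {"grip": -1,"tx": -0.0023,"ty": 0.0044,"tz": 0,"rx": 0,"ry": 0,"rz": 0}
    - {"grip": -1,"tx": -0.0023,"ty": 0.0044,"tz": 0,"rx": 0,"ry": 0,"rz": 0}
    - {"grip": -1,"tx": -0.0023,"ty": 0.0044,"tz": 0,"rx": 0,"ry": 0,"rz": 0}
    - {"grip": -1,"tx": -0.0023,"ty": 0.0044,"tz": 0,"rx": 0,"ry": 0,"rz": 0}
    - {"grip": -1,"tx": -0.0023,"ty": 0.0044,"tz": 0,"rx": 0,"ry": 0,"rz": 0}

```text
t: 3.82
tcp_pos: [0.5855, 0.0015, 0.0774]
orientation: [[-0.879, -0.478, 0.001], [-0.478, 0.879, -0.0], [-0.001, -0.001, -1.0]]
contact_force: [2.7, -2.8, -0.0]
opening: -0.001
gripper_force: 1.5
```

Run:
```python
from h import *
f=save("scene","s2",(205,115,405,265),4); o=monitor.observe(); print(o["t"],o["tcp_pos"],o["contact_force"])
```

```text
3.875 [0.58536571 0.00180777 0.07742573] [ 1.89417181 -2.26953667  1.28595697]
```

View pics/s2.png

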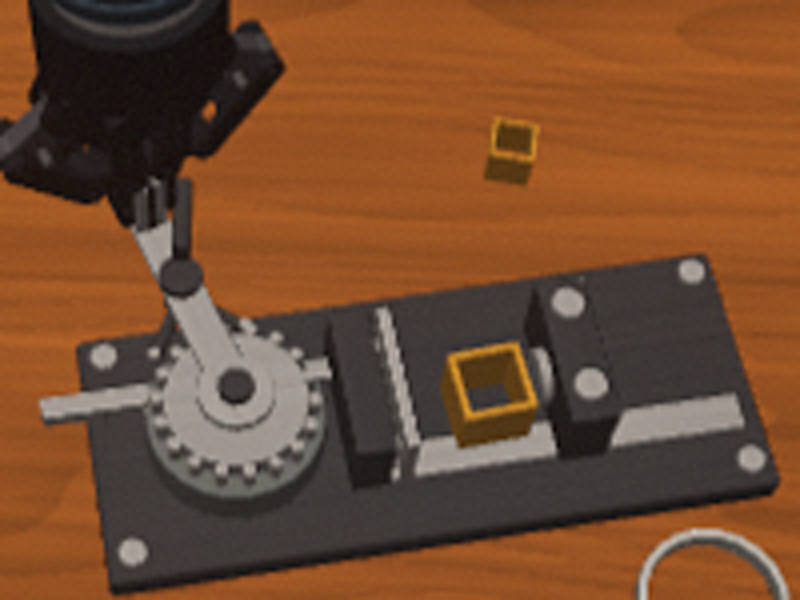

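The lever fin now stands on the jaw side of the bar, from crop (182,278) to (182,180), and the handle hardly moved. I'm backing off, rising, and going over the post with the fingers partly open to cage it.

>>> arm_command:
  increments:
    - {"grip": -1,"tx": 0.004,"ty": -0.007,"tz": 0,"rx": 0,"ry": 0,"rz": 0}
    - {"grip": -1,"tx": 0,"ty": 0,"tz": 0.045,"rx": 0,"ry": 0,"rz": 0}
    - {"grip": -0.2,"tx": 0,"ty": 0,"tz": 0.045,"rx": 0,"ry": 0,"rz": 0}
    - {"grip": -0.2,"tx": -0.029,"ty": -0.009,"tz": 0,"rx": 0,"ry": 0,"rz": 0}
    - {"grip": -0.2,"tx": -0.029,"ty": -0.009,"tz": 0,"rx": 0,"ry": 0,"rz": 0}
    - {"grip": -0.2,"tx": 0,"ty": 0,"tz": 0,"rx": 0,"ry": 0,"rz": 0}
    - {"grip": -0.2,"tx": 0,"ty": 0,"tz": 0,"rx": 0,"ry": 0,"rz": 0}

```text
t: 4.75
tcp_pos: [0.5317, -0.0237, 0.1674]
orientation: [[-0.879, -0.477, 0.0], [-0.477, 0.879, 0.0], [-0.0, 0.0, -1.0]]
contact_force: [-0.1, -0.8, -0.2]
opening: 0.398
gripper_force: 0.0
```

Run:
```python
from h import *
f=save("wrist","w3"); o=monitor.observe(); print(o["t"],o["tcp_pos"],o["contact_force"],o["opening"])
print(proj(f,o["tcp_pos"]),proj(f,(.531,-.023,.113)),proj(f,o["tcp_pos"]-np.array([0,0,.05])))
```

```text
4.8 [ 0.53184442 -0.02362861  0.16739205] [-0.71484615  0.01212532  0.1162683 ] 0.40339722021842755
[254.52652237 256.10097813] [255.67193037 214.5703608 ] [254.27961118 217.72714538]
```

View pics/w3.png

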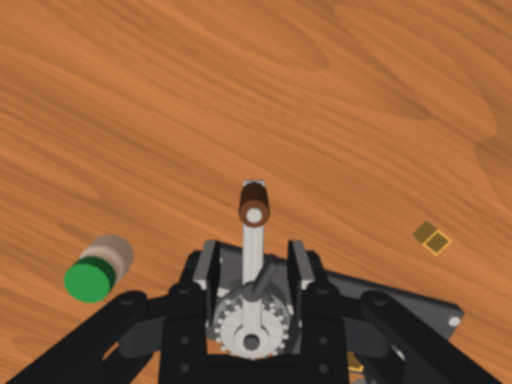

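The wrist view shows the post top at (254,215), centred between the fingers. I'm descending to cage it and computing the arc and the jaw gap.

>>> arm_command:
  increments:
    - {"grip": -0.2,"tx": 0,"ty": 0,"tz": -0.03,"rx": 0,"ry": 0,"rz": 0}
    - {"grip": -0.2,"tx": 0,"ty": 0,"tz": -0.03,"rx": 0,"ry": 0,"rz": 0}
    - {"grip": -0.2,"tx": 0,"ty": 0,"tz": -0.027,"rx": 0,"ry": 0,"rz": 0}
    - {"grip": -0.2,"tx": 0,"ty": 0,"tz": 0,"rx": 0,"ry": 0,"rz": 0}

```text
t: 5.3
tcp_pos: [0.53, -0.023, 0.078]
orientation: [[-0.878, -0.478, -0.005], [-0.478, 0.878, 0.001], [0.004, 0.004, -1.0]]
contact_force: [0.3, 0.1, 0.8]
opening: 0.402
gripper_force: 0.0
```

Run:
```python
from h import *
s=load("s2"); S=np.array([.663,.0465]); yv=np.array([-.2065,.978]); 
c=lambda u,v,z:(onz(s,205+u/4,115+v/4,z)[:2]-S)@yv*1000-85
print("pad",c(405,380,.055),"tube",c(450,370,.052),c(527,365,.052),"anvil",c(535,375,.04), "stopface", c(545,340,.06))
for d in range(-32,36,4):
    a=np.radians(191.9-d); print(d,(S+.15*np.array([np.cos(a),np.sin(a)])).round(4))
o=monitor.observe(); print(o["t"],o["tcp_pos"],o["contact_force"],o["opening"],np.degrees(np.arctan2(o["orientation"][1,1],o["orientation"][0,1])))
```

```text
pad -10.789828530277632 tube 10.066597040689686 43.67302254263552 anvil 49.00426710912487 stopface 52.212499510759244
-32 [ 0.5549 -0.0575]
-28 [ 0.5479 -0.0497]
-24 [ 0.5415 -0.0415]
-20 [ 0.5357 -0.0328]
-16 [ 0.5304 -0.0237]
-12 [ 0.5259 -0.0143]
-8 [ 0.522  -0.0046]
-4 [0.5187 0.0054]
0 [0.5162 0.0156]
4 [0.5144 0.0259]
8 [0.5133 0.0363]
12 [0.513  0.0468]
16 [0.5134 0.0572]
20 [0.5145 0.0676]
24 [0.5163 0.0779]
28 [0.5189 0.0881]
32 [0.5221 0.098 ]
5.3 [ 0.52998002 -0.02299809  0.07802314] [0.30374655 0.12811408 0.78615917] 0.40174192967771294 118.54590176783626
```

>>> arm_command:
  increments:
    - {"grip": -0.2,"tx": -0.0045,"ty": 0.0094,"tz": 0,"rx": 0,"ry": 0,"rz": -4}
    - {"grip": -0.2,"tx": -0.0039,"ty": 0.0097,"tz": 0,"rx": 0,"ry": 0,"rz": -4}
    - {"grip": -0.2,"tx": -0.0033,"ty": 0.01,"tz": 0,"rx": 0,"ry": 0,"rz": -4}
    - {"grip": -0.2,"tx": -0.0025,"ty": 0.0102,"tz": 0,"rx": 0,"ry": 0,"rz": -4}
    - {"grip": -0.2,"tx": -0.0018,"ty": 0.0103,"tz": 0,"rx": 0,"ry": 0,"rz": -4}
    - {"grip": -0.2,"tx": -0.0011,"ty": 0.0104,"tz": 0,"rx": 0,"ry": 0,"rz": -4}
    - {"grip": -0.2,"tx": -0.0003,"ty": 0.0105,"tz": 0,"rx": 0,"ry": 0,"rz": -4}
    - {"grip": -0.2,"tx": 0.0004,"ty": 0.0104,"tz": 0,"rx": 0,"ry": 0,"rz": -4}

```text
t: 6.3
tcp_pos: [0.5158, 0.0568, 0.082]
orientation: [[-0.998, 0.062, 0.003], [0.062, 0.998, -0.002], [-0.003, -0.002, -1.0]]
contact_force: [0.4, -4.8, -1.7]
opening: 0.399
gripper_force: 2.0
```

>>> arm_command:
  increments:
    - {"grip": -0.2,"tx": 0.0011,"ty": 0.0104,"tz": 0,"rx": 0,"ry": 0,"rz": -4}
    - {"grip": -0.2,"tx": 0.0018,"ty": 0.0103,"tz": 0,"rx": 0,"ry": 0,"rz": -4}
    - {"grip": -0.2,"tx": 0.0022,"ty": 0.009,"tz": 0,"rx": 0,"ry": 0,"rz": -4}
    - {"grip": -0.2,"tx": 0,"ty": 0,"tz": 0,"rx": 0,"ry": 0,"rz": 0}
    - {"grip": -0.2,"tx": 0,"ty": 0,"tz": 0,"rx": 0,"ry": 0,"rz": 0}

```text
t: 6.92
tcp_pos: [0.5203, 0.0868, 0.0814]
orientation: [[-0.964, 0.266, 0.002], [0.266, 0.964, -0.0], [-0.002, 0.0, -1.0]]
contact_force: [-0.6, -2.3, 1.2]
opening: 0.396
gripper_force: 0.9
```

Run:
```python
from h import *
F=[]
for i in range(4):
    f=save("scene","s3",(205,115,405,265),4); o=monitor.observe(); F.append(o["contact_force"])
print(o["t"],o["tcp_pos"],np.mean(F,0),o["opening"],np.degrees(np.arctan2(o["orientation"][1,1],o["orientation"][0,1])))
```

```text
7.125 [0.51956572 0.08679946 0.08057056] [-0.28925113 -1.95250281  1.21014507] 0.39840892494071095 74.53196620599006
```

View pics/s3.png

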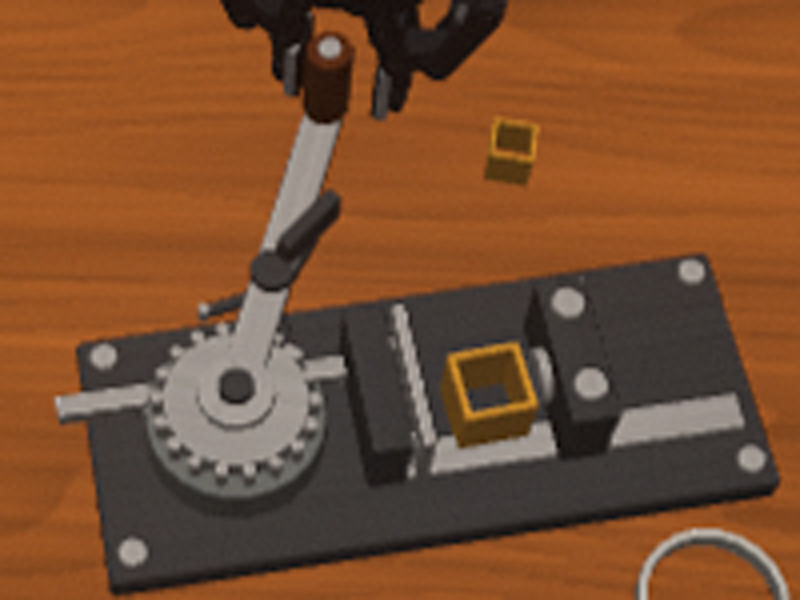

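The jaw has advanced about 7 mm, the lever is still on the jaw side, and the tube is untouched with its near edge at crop 450. Paused force is about 2 N. Now the return stroke.

>>> arm_command:
  increments:
    - {"grip": -0.2,"tx": -0.005,"ty": -0.0192,"tz": 0,"rx": 0,"ry": 0,"rz": 7.5}
    - {"grip": -0.2,"tx": -0.0015,"ty": -0.0208,"tz": 0,"rx": 0,"ry": 0,"rz": 8}
    - {"grip": -0.2,"tx": 0.0014,"ty": -0.0209,"tz": 0,"rx": 0,"ry": 0,"rz": 8}
    - {"grip": -0.2,"tx": 0.0043,"ty": -0.0205,"tz": 0,"rx": 0,"ry": 0,"rz": 8}
    - {"grip": -0.2,"tx": 0.0072,"ty": -0.0197,"tz": 0,"rx": 0,"ry": 0,"rz": 8}
    - {"grip": -0.2,"tx": 0.0098,"ty": -0.0185,"tz": 0,"rx": 0,"ry": 0,"rz": 8}
    - {"grip": -0.2,"tx": 0.0122,"ty": -0.0169,"tz": 0,"rx": 0,"ry": 0,"rz": 8}
    - {"grip": -0.2,"tx": 0.0066,"ty": -0.0073,"tz": 0,"rx": 0,"ry": 0,"rz": 4}

```text
t: 8.12
tcp_pos: [0.5545, -0.0572, 0.08]
orientation: [[-0.718, -0.696, -0.0], [-0.696, 0.718, 0.001], [-0.0, 0.001, -1.0]]
contact_force: [0.2, 0.3, 1.3]
opening: 0.398
gripper_force: 0.4
```

>>> arm_command:
  increments:
    - {"grip": -0.2,"tx": 0,"ty": 0,"tz": 0,"rx": 0,"ry": 0,"rz": 0}
    - {"grip": -0.2,"tx": 0,"ty": 0,"tz": 0,"rx": 0,"ry": 0,"rz": 0}

```text
t: 8.38
tcp_pos: [0.5539, -0.0563, 0.08]
orientation: [[-0.719, -0.694, -0.001], [-0.694, 0.719, 0.001], [0.0, 0.001, -1.0]]
contact_force: [-1.1, 0.6, 0.2]
opening: 0.402
gripper_force: 0.0
```

>>> arm_command:
  increments:
    - {"grip": -0.2,"tx": -0.0065,"ty": 0.0075,"tz": 0,"rx": 0,"ry": 0,"rz": -4}
    - {"grip": -0.2,"tx": -0.0064,"ty": 0.0082,"tz": 0,"rx": 0,"ry": 0,"rz": -4}
    - {"grip": -0.2,"tx": -0.0058,"ty": 0.0087,"tz": 0,"rx": 0,"ry": 0,"rz": -4}
    - {"grip": -0.2,"tx": -0.0053,"ty": 0.0091,"tz": 0,"rx": 0,"ry": 0,"rz": -4}
    - {"grip": -0.2,"tx": -0.0045,"ty": 0.0094,"tz": 0,"rx": 0,"ry": 0,"rz": -4}
    - {"grip": -0.2,"tx": -0.0039,"ty": 0.0097,"tz": 0,"rx": 0,"ry": 0,"rz": -4}
    - {"grip": -0.2,"tx": -0.0033,"ty": 0.01,"tz": 0,"rx": 0,"ry": 0,"rz": -4}
    - {"grip": -0.2,"tx": -0.0025,"ty": 0.0102,"tz": 0,"rx": 0,"ry": 0,"rz": -4}

```text
t: 9.38
tcp_pos: [0.516, 0.016, 0.0803]
orientation: [[-0.979, -0.206, 0.001], [-0.206, 0.979, -0.002], [-0.001, -0.002, -1.0]]
contact_force: [1.0, -4.4, -0.7]
opening: 0.4
gripper_force: 2.0
```

>>> arm_command:
  increments:
    - {"grip": -0.2,"tx": -0.0018,"ty": 0.0103,"tz": 0,"rx": 0,"ry": 0,"rz": -4}
    - {"grip": -0.2,"tx": -0.0011,"ty": 0.0104,"tz": 0,"rx": 0,"ry": 0,"rz": -4}
    - {"grip": -0.2,"tx": -0.0003,"ty": 0.0105,"tz": 0,"rx": 0,"ry": 0,"rz": -4}
    - {"grip": -0.2,"tx": 0,"ty": 0,"tz": 0,"rx": 0,"ry": 0,"rz": 0}
    - {"grip": -0.2,"tx": 0,"ty": 0,"tz": 0,"rx": 0,"ry": 0,"rz": 0}

```text
t: 10.0
tcp_pos: [0.5127, 0.0472, 0.0803]
orientation: [[-1.0, -0.001, -0.0], [-0.001, 1.0, -0.0], [0.0, -0.0, -1.0]]
contact_force: [-0.4, -2.3, -0.1]
opening: 0.399
gripper_force: 0.9
```

```bash
cat >> h.py <<'E'
def pad(fn):  # centroid columns, in crop px, of tube (brass) and leading pad (bright grey in front of jaw)
    s=load(fn); g=cv2.cvtColor(s["color"],cv2.COLOR_RGB2HSV); m=cv2.inRange(g,(10,120,100),(30,255,255))
    return s
def force(n=4,fn="tmp"):
    F=[]
    for i in range(n):
        save("scene",fn,(205,115,405,265),4); o=monitor.observe(); F.append(o["contact_force"])
    y=o["orientation"][:,1]; F=np.array(F)
    print("t",o["t"],"tcp",o["tcp_pos"].round(4),"F",F.mean(0).round(2),"Ftan",(-F@y).round(2),(-F@y).mean().round(2),"yaw",np.degrees(np.arctan2(y[1],y[0])).round(1))
E
python3 - <<'E'
from h import *
force(4,"s4")
a=load("s1")["color"].astype(int);
# vertical gradient profile along line through jaw/pad/tube, crop row 350 -> row 202
for n in("s3","s4"):
    c=load(n)["color"][200:206,285:345].mean(0).astype(int); print(n,[tuple(x) for x in c[::1]][:60:1])
E
```

```text
t 10.2 tcp [0.5129 0.0471 0.0803] F [-0.3  -1.97  0.34] Ftan [1.67 1.99 2.65 1.57] 1.97 yaw 90.0
s3 [(np.int64(82), np.int64(76), np.int64(73)), (np.int64(86), np.int64(81), np.int64(78)), (np.int64(92), np.int64(86), np.int64(83)), (np.int64(91), np.int64(85), np.int64(82)), (np.int64(87), np.int64(81), np.int64(78)), (np.int64(71), np.int64(64), np.int64(61)), (np.int64(33), np.int64(28), np.int64(26)), (np.int64(39), np.int64(33), np.int64(31)), (np.int64(58), np.int64(53), np.int64(51)), (np.int64(65), np.int64(59), np.int64(56)), (np.int64(64), np.int64(57), np.int64(56)), (np.int64(62), np.int64(57), np.int64(55)), (np.int64(62), np.int64(57), np.int64(55)), (np.int64(62), np.int64(56), np.int64(55)), (np.int64(62), np.int64(56), np.int64(55)), (np.int64(60), np.int64(55), np.int64(53)), (np.int64(62), np.int64(57), np.int64(55)), (np.int64(71), np.int64(64), np.int64(63)), (np.int64(82), np.int64(75), np.int64(72)), (np.int64(77), np.int64(71), np.int64(67)), (np.int64(116), np.int64(108), np.int64(104)), (np.int64(166), np.int64(157), np.int64(150)), (np.int64(162), np.int64(
[... 3655 characters left out ...]
, np.int64(76), np.int64(33)), (np.int64(111), np.int64(77), np.int64(34)), (np.int64(110), np.int64(76), np.int64(30)), (np.int64(114), np.int64(78), np.int64(31)), (np.int64(138), np.int64(94), np.int64(34)), (np.int64(176), np.int64(122), np.int64(44)), (np.int64(117), np.int64(88), np.int64(51)), (np.int64(63), np.int64(56), np.int64(54)), (np.int64(58), np.int64(54), np.int64(51)), (np.int64(72), np.int64(65), np.int64(61)), (np.int64(99), np.int64(91), np.int64(87)), (np.int64(116), np.int64(109), np.int64(104)), (np.int64(94), np.int64(87), np.int64(83)), (np.int64(48), np.int64(42), np.int64(39)), (np.int64(47), np.int64(40), np.int64(39)), (np.int64(61), np.int64(56), np.int64(54))]
```

The camera puts about 9 mm of closing left, and force is still at the unclamped level (2.0 N). I'm finishing this stroke, then returning.

>>> arm_command:
  increments:
    - {"grip": -0.2,"tx": 0.0004,"ty": 0.0104,"tz": 0,"rx": 0,"ry": 0,"rz": -4}
    - {"grip": -0.2,"tx": 0.0011,"ty": 0.0104,"tz": 0,"rx": 0,"ry": 0,"rz": -4}
    - {"grip": -0.2,"tx": 0.0018,"ty": 0.0103,"tz": 0,"rx": 0,"ry": 0,"rz": -4}
    - {"grip": -0.2,"tx": 0.0026,"ty": 0.0102,"tz": 0,"rx": 0,"ry": 0,"rz": -4}
    - {"grip": -0.2,"tx": 0,"ty": 0,"tz": 0,"rx": 0,"ry": 0,"rz": 0}
    - {"grip": -0.2,"tx": 0,"ty": 0,"tz": 0,"rx": 0,"ry": 0,"rz": 0}

```text
t: 10.95
tcp_pos: [0.5187, 0.0883, 0.0803]
orientation: [[-0.962, 0.274, -0.0], [0.274, 0.962, 0.0], [0.0, -0.0, -1.0]]
contact_force: [-0.9, -0.9, 0.8]
opening: 0.397
gripper_force: 0.9
```

```bash
cat >> h.py <<'E'
def prof(n):
    c=load(n)["color"][200:206,285:345].mean(0).astype(int); print(n,"sum",c.sum(1).tolist()); print("r-b",(c[:,0]-c[:,2]).tolist())
E
python3 - <<'E'
from h import *
force(4,"s5"); prof("s5")
E
```

```text
t 11.15 tcp [0.5187 0.0883 0.0803] F [-0.99 -1.67  0.77] Ftan [0.91 1.91 2.99 1.71] 1.88 yaw 74.0
s5 sum [227, 244, 259, 256, 255, 264, 273, 274, 288, 299, 303, 300, 287, 272, 79, 95, 145, 178, 173, 171, 175, 175, 173, 172, 171, 178, 189, 203, 285, 453, 462, 405, 243, 251, 237, 237, 234, 226, 223, 223, 221, 224, 222, 231, 220, 221, 216, 226, 268, 340, 261, 178, 163, 196, 277, 331, 267, 125, 123, 174]
r-b [8, 9, 8, 9, 9, 9, 9, 9, 9, 10, 9, 11, 10, 10, 8, 8, 8, 8, 9, 7, 6, 6, 7, 8, 7, 8, 9, 8, 11, 15, 15, 13, 36, 74, 66, 65, 69, 64, 66, 68, 69, 74, 73, 81, 77, 78, 78, 83, 105, 132, 67, 10, 8, 10, 11, 11, 11, 8, 7, 7]
```

>>> arm_command:
  increments:
    - {"grip": -0.2,"tx": -0.0044,"ty": -0.0205,"tz": 0,"rx": 0,"ry": 0,"rz": 8}
    - {"grip": -0.2,"tx": -0.0015,"ty": -0.0208,"tz": 0,"rx": 0,"ry": 0,"rz": 8}
    - {"grip": -0.2,"tx": 0.0014,"ty": -0.0209,"tz": 0,"rx": 0,"ry": 0,"rz": 8}
    - {"grip": -0.2,"tx": 0.0043,"ty": -0.0205,"tz": 0,"rx": 0,"ry": 0,"rz": 8}
    - {"grip": -0.2,"tx": 0.0072,"ty": -0.0197,"tz": 0,"rx": 0,"ry": 0,"rz": 8}
    - {"grip": -0.2,"tx": 0.0098,"ty": -0.0185,"tz": 0,"rx": 0,"ry": 0,"rz": 8}
    - {"grip": -0.2,"tx": 0.009,"ty": -0.0128,"tz": 0,"rx": 0,"ry": 0,"rz": 6}
    - {"grip": -0.2,"tx": 0,"ty": 0,"tz": 0,"rx": 0,"ry": 0,"rz": 0}

```text
t: 12.15
tcp_pos: [0.5452, -0.0457, 0.0804]
orientation: [[-0.789, -0.614, 0.001], [-0.614, 0.789, 0.0], [-0.001, -0.0, -1.0]]
contact_force: [0.1, 0.4, -0.6]
opening: 0.405
gripper_force: 0.0
```

>>> arm_command:
  increments:
    - {"grip": -0.2,"tx": -0.003,"ty": 0.0041,"tz": 0,"rx": 0,"ry": 0,"rz": -2}
    - {"grip": -0.2,"tx": -0.0058,"ty": 0.0087,"tz": 0,"rx": 0,"ry": 0,"rz": -4}
    - {"grip": -0.2,"tx": -0.0053,"ty": 0.0091,"tz": 0,"rx": 0,"ry": 0,"rz": -4}
    - {"grip": -0.2,"tx": -0.0045,"ty": 0.0094,"tz": 0,"rx": 0,"ry": 0,"rz": -4}
    - {"grip": -0.2,"tx": -0.002,"ty": 0.0048,"tz": 0,"rx": 0,"ry": 0,"rz": -2}
    - {"grip": -0.2,"tx": -0.0019,"ty": 0.0049,"tz": 0,"rx": 0,"ry": 0,"rz": -2}
    - {"grip": -0.2,"tx": 0,"ty": 0,"tz": 0,"rx": 0,"ry": 0,"rz": 0}
    - {"grip": -0.2,"tx": 0,"ty": 0,"tz": 0,"rx": 0,"ry": 0,"rz": 0}

```text
t: 13.15
tcp_pos: [0.5221, -0.004, 0.0803]
orientation: [[-0.94, -0.343, 0.0], [-0.343, 0.94, -0.0], [-0.0, -0.0, -1.0]]
contact_force: [1.1, -2.1, -1.0]
opening: 0.401
gripper_force: 1.1
```

Run:
```python
from h import *
force(4,"s6"); prof("s6")
```

```text
t 13.35 tcp [ 0.5221 -0.0042  0.0803] F [ 0.77 -2.02 -0.16] Ftan [1.94 2.08 2.33 2.28] 2.16 yaw 110.0
s6 sum [227, 246, 262, 258, 255, 265, 267, 274, 290, 299, 304, 303, 305, 285, 236, 78, 101, 156, 177, 177, 176, 171, 173, 172, 172, 172, 177, 191, 213, 316, 464, 461, 375, 232, 257, 223, 223, 229, 224, 223, 225, 220, 217, 222, 224, 223, 219, 220, 230, 284, 327, 219, 161, 192, 279, 329, 264, 124, 123, 170]
r-b [8, 8, 10, 9, 9, 10, 9, 9, 10, 10, 10, 11, 10, 11, 11, 9, 8, 7, 9, 7, 6, 7, 7, 8, 8, 8, 8, 9, 9, 12, 15, 14, 14, 40, 77, 60, 64, 64, 63, 66, 68, 68, 67, 72, 74, 75, 77, 75, 82, 110, 115, 41, 5, 9, 11, 12, 11, 8, 7, 7]
```

Driving again: the tube has started to slide, and force is still at baseline (2.1 N). I'll take small steps from here.

>>> arm_command:
  increments:
    - {"grip": -0.2,"tx": -0.0013,"ty": 0.0037,"tz": 0,"rx": 0,"ry": 0,"rz": -1.5}
    - {"grip": -0.2,"tx": -0.0012,"ty": 0.0038,"tz": 0,"rx": 0,"ry": 0,"rz": -1.5}
    - {"grip": -0.2,"tx": 0,"ty": 0,"tz": 0,"rx": 0,"ry": 0,"rz": 0}
    - {"grip": -0.2,"tx": 0,"ty": 0,"tz": 0,"rx": 0,"ry": 0,"rz": 0}

```text
t: 13.85
tcp_pos: [0.5196, 0.0036, 0.0803]
orientation: [[-0.956, -0.293, -0.0], [-0.293, 0.956, 0.0], [0.0, 0.0, -1.0]]
contact_force: [0.2, -2.5, 0.2]
opening: 0.4
gripper_force: 1.2
```

Run:
```python
from h import *
force(8,"s7"); prof("s7")
```

```text
t 14.25 tcp [0.5197 0.0033 0.0803] F [ 0.55 -2.22  0.18] Ftan [3.46 2.   2.44 2.64 2.13 1.26 1.7  2.64] 2.28 yaw 107.0
s7 sum [231, 245, 259, 259, 255, 262, 268, 273, 287, 301, 303, 301, 308, 315, 290, 123, 87, 122, 172, 177, 174, 172, 172, 173, 169, 171, 171, 181, 180, 232, 389, 470, 464, 327, 250, 233, 235, 233, 223, 225, 225, 221, 219, 229, 227, 225, 232, 215, 222, 255, 322, 282, 163, 194, 279, 332, 265, 127, 123, 171]
r-b [9, 8, 10, 10, 9, 10, 10, 9, 10, 10, 11, 11, 11, 11, 12, 9, 8, 8, 8, 9, 7, 8, 6, 7, 8, 8, 9, 8, 9, 11, 14, 16, 14, 14, 73, 67, 66, 68, 64, 64, 66, 69, 69, 74, 76, 73, 79, 74, 77, 95, 125, 86, 10, 8, 11, 12, 10, 8, 8, 8]
```

>>> arm_command:
  increments:
    - {"grip": -0.2,"tx": -0.0008,"ty": 0.0025,"tz": 0,"rx": 0,"ry": 0,"rz": -1}
    - {"grip": -0.2,"tx": -0.0007,"ty": 0.0025,"tz": 0,"rx": 0,"ry": 0,"rz": -1}
    - {"grip": -0.2,"tx": 0,"ty": 0,"tz": 0,"rx": 0,"ry": 0,"rz": 0}
    - {"grip": -0.2,"tx": 0,"ty": 0,"tz": 0,"rx": 0,"ry": 0,"rz": 0}

```text
t: 14.75
tcp_pos: [0.5181, 0.0085, 0.0803]
orientation: [[-0.966, -0.259, -0.0], [-0.259, 0.966, 0.0], [0.0, 0.0, -1.0]]
contact_force: [2.0, -2.6, 0.6]
opening: 0.395
gripper_force: 1.3
```

Run:
```python
from h import *
force(8,"s8"); prof("s8")
```

```text
t 15.15 tcp [0.5181 0.0084 0.0803] F [ 0.45 -2.37  0.45] Ftan [3.07 1.9  2.21 2.37 2.33 2.68 2.02 2.7 ] 2.41 yaw 105.0
s8 sum [232, 244, 261, 258, 255, 264, 268, 272, 285, 300, 302, 299, 307, 316, 296, 236, 78, 101, 157, 179, 175, 172, 173, 175, 172, 172, 173, 176, 180, 220, 321, 464, 463, 391, 255, 253, 234, 236, 228, 225, 226, 222, 221, 227, 229, 223, 221, 219, 216, 233, 299, 321, 191, 193, 280, 329, 264, 129, 126, 175]
r-b [9, 8, 9, 9, 9, 9, 10, 10, 9, 11, 10, 10, 12, 10, 12, 10, 9, 7, 8, 9, 8, 7, 7, 8, 8, 8, 7, 7, 9, 10, 11, 16, 13, 16, 52, 77, 67, 68, 65, 64, 66, 67, 67, 72, 75, 73, 72, 75, 77, 82, 115, 115, 31, 6, 10, 12, 11, 9, 7, 8]
```

>>> arm_command:
  increments:
    - {"grip": -0.2,"tx": -0.0006,"ty": 0.0025,"tz": 0,"rx": 0,"ry": 0,"rz": -1}
    - {"grip": -0.2,"tx": -0.0004,"ty": 0.0013,"tz": 0,"rx": 0,"ry": 0,"rz": -0.5}
    - {"grip": -0.2,"tx": 0,"ty": 0,"tz": 0,"rx": 0,"ry": 0,"rz": 0}
    - {"grip": -0.2,"tx": 0,"ty": 0,"tz": 0,"rx": 0,"ry": 0,"rz": 0}

```text
t: 15.65
tcp_pos: [0.5171, 0.0122, 0.0803]
orientation: [[-0.972, -0.234, -0.0], [-0.234, 0.972, 0.0], [0.0, 0.0, -1.0]]
contact_force: [0.8, -2.1, 0.7]
opening: 0.403
gripper_force: 1.5
```

Run:
```python
from h import *
force(8,"s9"); prof("s9")
```

```text
t 16.05 tcp [0.5172 0.0122 0.0803] F [ 0.74 -2.84  0.65] Ftan [3.71 2.17 2.71 3.29 2.43 3.15 2.9  3.1 ] 2.93 yaw 103.5
s9 sum [233, 244, 260, 258, 255, 261, 270, 272, 287, 303, 302, 303, 311, 317, 308, 268, 79, 91, 138, 180, 175, 173, 173, 170, 172, 170, 169, 171, 190, 198, 268, 434, 465, 422, 262, 264, 236, 236, 224, 228, 220, 224, 219, 223, 227, 225, 226, 220, 217, 225, 273, 333, 220, 189, 278, 328, 267, 125, 128, 170]
r-b [9, 8, 9, 9, 9, 9, 9, 9, 9, 9, 10, 11, 11, 10, 12, 11, 8, 8, 7, 8, 8, 8, 7, 7, 8, 7, 8, 8, 9, 9, 10, 14, 15, 14, 37, 80, 68, 68, 65, 64, 66, 69, 67, 73, 75, 73, 72, 75, 77, 79, 104, 128, 53, 5, 10, 13, 11, 8, 7, 7]
```

Force is rising (2.9 N). I'm taking finer steps.

>>> arm_command:
  increments:
    - {"grip": -0.2,"tx": -0.0006,"ty": 0.0026,"tz": 0,"rx": 0,"ry": 0,"rz": -1}
    - {"grip": -0.2,"tx": 0,"ty": 0,"tz": 0,"rx": 0,"ry": 0,"rz": 0}
    - {"grip": -0.2,"tx": 0,"ty": 0,"tz": 0,"rx": 0,"ry": 0,"rz": 0}

```text
t: 16.42
tcp_pos: [0.5165, 0.0148, 0.0803]
orientation: [[-0.976, -0.217, -0.0], [-0.217, 0.976, 0.0], [0.0, 0.0, -1.0]]
contact_force: [0.3, -2.8, 1.3]
opening: 0.396
gripper_force: 1.4
```

Run:
```python
from h import *
force(10,"s10"); prof("s10")
```

```text
t 16.925 tcp [0.5165 0.0147 0.0803] F [ 0.77 -2.75  0.97] Ftan [3.01 3.36 2.84 2.58 3.33 2.45 2.27 2.76 3.22 2.66] 2.85 yaw 102.5
s10 sum [229, 244, 258, 257, 256, 264, 268, 279, 284, 304, 302, 300, 308, 321, 324, 304, 84, 92, 126, 174, 177, 173, 172, 174, 173, 170, 172, 172, 178, 186, 237, 407, 470, 455, 310, 254, 242, 229, 226, 227, 223, 222, 223, 227, 225, 226, 223, 222, 215, 223, 268, 335, 238, 190, 275, 328, 266, 125, 123, 175]
r-b [8, 8, 9, 10, 8, 9, 10, 9, 10, 10, 10, 11, 12, 11, 11, 11, 9, 8, 8, 8, 9, 6, 6, 8, 7, 8, 8, 8, 8, 9, 10, 13, 16, 14, 23, 78, 70, 68, 64, 65, 68, 69, 68, 73, 73, 73, 73, 75, 78, 76, 101, 133, 66, 8, 10, 12, 10, 8, 7, 8]
```

>>> arm_command:
  increments:
    - {"grip": -0.2,"tx": -0.0005,"ty": 0.0026,"tz": 0,"rx": 0,"ry": 0,"rz": -1}
    - {"grip": -0.2,"tx": 0,"ty": 0,"tz": 0,"rx": 0,"ry": 0,"rz": 0}
    - {"grip": -0.2,"tx": 0,"ty": 0,"tz": 0,"rx": 0,"ry": 0,"rz": 0}

```text
t: 17.3
tcp_pos: [0.516, 0.0174, 0.0803]
orientation: [[-0.98, -0.2, -0.0], [-0.2, 0.98, 0.0], [0.0, 0.0, -1.0]]
contact_force: [0.9, -3.2, 1.1]
opening: 0.4
gripper_force: 1.5
```

Run:
```python
from h import *
force(10,"s11"); prof("s11")
```

```text
t 17.8 tcp [0.516  0.0174 0.0803] F [ 0.38 -2.75  1.28] Ftan [2.87 3.27 3.14 3.28 2.46 3.09 2.72 2.66 2.31 1.89] 2.77 yaw 101.5
s11 sum [230, 244, 259, 256, 255, 261, 271, 272, 289, 301, 303, 299, 310, 318, 327, 288, 130, 89, 117, 167, 178, 174, 174, 174, 169, 169, 172, 170, 175, 176, 227, 371, 477, 455, 324, 238, 255, 233, 225, 225, 223, 224, 219, 227, 225, 224, 223, 221, 216, 221, 254, 323, 267, 200, 273, 329, 265, 124, 126, 172]
r-b [8, 8, 8, 9, 9, 9, 10, 10, 10, 10, 11, 10, 10, 11, 11, 12, 10, 9, 8, 7, 8, 7, 6, 7, 7, 8, 8, 9, 8, 9, 10, 14, 15, 14, 15, 68, 76, 67, 65, 65, 66, 68, 69, 72, 75, 72, 72, 74, 78, 76, 96, 129, 93, 16, 9, 12, 11, 8, 7, 8]
```

The tube is still sliding, so the extra force is only friction. Continuing.

>>> arm_command:
  increments:
    - {"grip": -0.2,"tx": -0.0005,"ty": 0.0026,"tz": 0,"rx": 0,"ry": 0,"rz": -1}
    - {"grip": -0.2,"tx": 0,"ty": 0,"tz": 0,"rx": 0,"ry": 0,"rz": 0}
    - {"grip": -0.2,"tx": 0,"ty": 0,"tz": 0,"rx": 0,"ry": 0,"rz": 0}

```text
t: 18.18
tcp_pos: [0.5155, 0.02, 0.0803]
orientation: [[-0.983, -0.183, -0.0], [-0.183, 0.983, 0.0], [-0.0, 0.0, -1.0]]
contact_force: [0.1, -3.5, 1.5]
opening: 0.403
gripper_force: 1.5
```

```bash
cat >> h.py <<'E'
def edges(*ns):
    for n in ns:
        c=load(n)["color"][200:206,285:345].astype(float).mean(0); rb=c[:,0]-c[:,2]; g=c.sum(1)
        # subpixel: tube right edge (r-b falls through 60), tube left edge (rises through 40), jaw left edge (sum falls through 200, cols 5-20)
        def cross(a,l,lo,hi,s):
            for i in range(lo,hi):
                if s*(a[i]-l)<0<=s*(a[i+1]-l): return round(i+(l-a[i])/(a[i+1]-a[i]),2)
        print(n,"jaw",cross(g,200,4,22,-1),"pad",cross(g,300,20,36,1),"tubeL",cross(rb,40,28,40,1),"tubeR",cross(rb,60,46,58,-1))
E
python3 - <<'E'
from h import *
force(10,"s12"); edges("s1","s3","s4","s5","s6","s7","s8","s9","s10","s11","s12")
E
```

```text
t 18.675 tcp [0.5156 0.02   0.0803] F [ 0.35 -2.57  0.83] Ftan [1.72 3.33 2.39 2.85 2.96 3.04 2.78 1.76 2.83 2.21] 2.59 yaw 100.5
s1 jaw 19.78 pad None tubeL 31.51 tubeR 50.08
s3 jaw 4.95 pad None tubeL 31.49 tubeR 50.13
s4 jaw 10.07 pad 24.77 tubeL 31.48 tubeR 50.12
s5 jaw 13.38 pad 28.08 tubeL 32.11 tubeR 50.12
s6 jaw 14.23 pad 28.84 tubeL 33.01 tubeR 50.75
s7 jaw 14.55 pad 29.43 tubeL 33.44 tubeR 51.35
s8 jaw 15.24 pad 29.78 tubeL 33.67 tubeR 51.66
s9 jaw 15.37 pad 30.18 tubeL 34.08 tubeR 51.91
s10 jaw 15.48 pad 30.36 tubeL 34.3 tubeR 52.1
s11 jaw 15.57 pad 30.5 tubeL 34.47 tubeR 52.43
s12 jaw 15.91 pad 30.67 tubeL 34.65 tubeR 52.54
```

>>> arm_command:
  increments:
    - {"grip": -0.2,"tx": -0.0004,"ty": 0.0026,"tz": 0,"rx": 0,"ry": 0,"rz": -1}
    - {"grip": -0.2,"tx": -0.0002,"ty": 0.0013,"tz": 0,"rx": 0,"ry": 0,"rz": -0.5}
    - {"grip": -0.2,"tx": 0,"ty": 0,"tz": 0,"rx": 0,"ry": 0,"rz": 0}
    - {"grip": -0.2,"tx": 0,"ty": 0,"tz": 0,"rx": 0,"ry": 0,"rz": 0}

```text
t: 19.18
tcp_pos: [0.5149, 0.024, 0.0803]
orientation: [[-0.988, -0.157, -0.0], [-0.157, 0.988, 0.0], [0.0, 0.0, -1.0]]
contact_force: [-0.4, -2.6, 2.2]
opening: 0.401
gripper_force: 1.5
```

Run:
```python
from h import *
force(8,"s13"); edges("s12","s13")
```

```text
t 19.575 tcp [0.5149 0.0239 0.0803] F [ 0.18 -2.86  1.26] Ftan [3.07 3.13 2.85 2.31 3.3  2.58 2.6  3.02] 2.86 yaw 99.0
s12 jaw 15.91 pad 30.67 tubeL 34.65 tubeR 52.54
s13 jaw 16.4 pad 31.12 tubeL 35.08 tubeR 52.76
```

>>> arm_command:
  increments:
    - {"grip": -0.2,"tx": -0.0003,"ty": 0.0026,"tz": 0,"rx": 0,"ry": 0,"rz": -1}
    - {"grip": -0.2,"tx": -0.0001,"ty": 0.0013,"tz": 0,"rx": 0,"ry": 0,"rz": -0.5}
    - {"grip": -0.2,"tx": 0,"ty": 0,"tz": 0,"rx": 0,"ry": 0,"rz": 0}
    - {"grip": -0.2,"tx": 0,"ty": 0,"tz": 0,"rx": 0,"ry": 0,"rz": 0}

```text
t: 20.08
tcp_pos: [0.5145, 0.0279, 0.0803]
orientation: [[-0.991, -0.131, -0.0], [-0.131, 0.991, 0.0], [0.0, 0.0, -1.0]]
contact_force: [0.4, -2.9, 2.3]
opening: 0.396
gripper_force: 1.5
```

Run:
```python
from h import *
force(8,"s14"); edges("s12","s13","s14")
```

```text
t 20.475 tcp [0.5145 0.0278 0.0803] F [-0.13 -2.82  1.41] Ftan [2.66 2.99 2.03 4.34 2.77 2.57 2.54 2.31] 2.78 yaw 97.5
s12 jaw 15.91 pad 30.67 tubeL 34.65 tubeR 52.54
s13 jaw 16.4 pad 31.12 tubeL 35.08 tubeR 52.76
s14 jaw 16.52 pad 31.4 tubeL 35.3 tubeR 53.17
```

>>> arm_command:
  increments:
    - {"grip": -0.2,"tx": -0.0002,"ty": 0.0026,"tz": 0,"rx": 0,"ry": 0,"rz": -1}
    - {"grip": -0.2,"tx": -0.0001,"ty": 0.0013,"tz": 0,"rx": 0,"ry": 0,"rz": -0.5}
    - {"grip": -0.2,"tx": 0,"ty": 0,"tz": 0,"rx": 0,"ry": 0,"rz": 0}
    - {"grip": -0.2,"tx": 0,"ty": 0,"tz": 0,"rx": 0,"ry": 0,"rz": 0}

```text
t: 20.98
tcp_pos: [0.5142, 0.0318, 0.0803]
orientation: [[-0.994, -0.105, -0.0], [-0.105, 0.994, 0.0], [0.0, 0.0, -1.0]]
contact_force: [-0.7, -2.3, 0.9]
opening: 0.401
gripper_force: 1.5
```

Run:
```python
from h import *
force(8,"s15"); edges("s13","s14","s15")
```

```text
t 21.375 tcp [0.5142 0.0317 0.0803] F [ 0.12 -2.86  1.62] Ftan [2.53 2.66 3.81 2.51 2.44 2.73 3.17 3.01] 2.86 yaw 96.0
s13 jaw 16.4 pad 31.12 tubeL 35.08 tubeR 52.76
s14 jaw 16.52 pad 31.4 tubeL 35.3 tubeR 53.17
s15 jaw 16.76 pad 31.61 tubeL 35.47 tubeR 53.49
```

>>> arm_command:
  increments:
    - {"grip": -0.2,"tx": -0.0002,"ty": 0.0026,"tz": 0,"rx": 0,"ry": 0,"rz": -1}
    - {"grip": -0.2,"tx": -0.0001,"ty": 0.0013,"tz": 0,"rx": 0,"ry": 0,"rz": -0.5}
    - {"grip": -0.2,"tx": 0,"ty": 0,"tz": 0,"rx": 0,"ry": 0,"rz": 0}
    - {"grip": -0.2,"tx": 0,"ty": 0,"tz": 0,"rx": 0,"ry": 0,"rz": 0}

```text
t: 21.88
tcp_pos: [0.5139, 0.0357, 0.0803]
orientation: [[-0.997, -0.079, -0.0], [-0.079, 0.997, 0.0], [0.0, 0.0, -1.0]]
contact_force: [0.3, -3.5, 1.1]
opening: 0.401
gripper_force: 1.5
```

Run:
```python
from h import *
force(7,"s16"); edges("s14","s15","s16")
```

```text
t 22.225 tcp [0.5139 0.0356 0.0803] F [ 0.09 -2.84  1.27] Ftan [2.92 2.55 2.94 2.55 2.7  3.23 2.96] 2.84 yaw 94.5
s14 jaw 16.52 pad 31.4 tubeL 35.3 tubeR 53.17
s15 jaw 16.76 pad 31.61 tubeL 35.47 tubeR 53.49
s16 jaw 17.24 pad 31.9 tubeL 35.8 tubeR 53.74
```

>>> arm_command:
  increments:
    - {"grip": -0.2,"tx": -0.0001,"ty": 0.0026,"tz": 0,"rx": 0,"ry": 0,"rz": -1}
    - {"grip": -0.2,"tx": -0.0001,"ty": 0.0013,"tz": 0,"rx": 0,"ry": 0,"rz": -0.5}
    - {"grip": -0.2,"tx": 0,"ty": 0,"tz": 0,"rx": 0,"ry": 0,"rz": 0}
    - {"grip": -0.2,"tx": 0,"ty": 0,"tz": 0,"rx": 0,"ry": 0,"rz": 0}

```text
t: 22.72
tcp_pos: [0.5137, 0.0396, 0.0803]
orientation: [[-0.999, -0.053, -0.0], [-0.053, 0.999, 0.0], [0.0, 0.0, -1.0]]
contact_force: [0.1, -2.9, 1.0]
opening: 0.397
gripper_force: 1.5
```

Run:
```python
from h import *
force(6,"s17"); edges("s15","s16","s17"); print(monitor.observe()["gripper_force"])
```

```text
t 23.025 tcp [0.5137 0.0395 0.0803] F [-0.08 -2.49  1.25] Ftan [3.41 2.14 3.03 2.01 2.12 2.21] 2.49 yaw 93.0
s15 jaw 16.76 pad 31.61 tubeL 35.47 tubeR 53.49
s16 jaw 17.24 pad 31.9 tubeL 35.8 tubeR 53.74
s17 jaw 17.38 pad 32.3 tubeL 36.2 tubeR 54.03
1.336398795247078
```

>>> arm_command:
  increments:
    - {"grip": -0.2,"tx": 0,"ty": 0.0026,"tz": 0,"rx": 0,"ry": 0,"rz": -1}
    - {"grip": -0.2,"tx": 0,"ty": 0.0013,"tz": 0,"rx": 0,"ry": 0,"rz": -0.5}
    - {"grip": -0.2,"tx": 0,"ty": 0,"tz": 0,"rx": 0,"ry": 0,"rz": 0}
    - {"grip": -0.2,"tx": 0,"ty": 0,"tz": 0,"rx": 0,"ry": 0,"rz": 0}

```text
t: 23.52
tcp_pos: [0.5137, 0.0435, 0.0803]
orientation: [[-1.0, -0.027, -0.0], [-0.027, 1.0, 0.0], [0.0, 0.0, -1.0]]
contact_force: [0.2, -3.8, 2.1]
opening: 0.397
gripper_force: 1.6
```

Run:
```python
from h import *
force(6,"s18",); edges("s16","s17","s18"); print(monitor.observe()["gripper_force"])
```

```text
t 23.825 tcp [0.5137 0.0434 0.0803] F [-0.8  -2.61  1.42] Ftan [2.71 2.64 2.9  2.75 1.75 2.75] 2.58 yaw 91.5
s16 jaw 17.24 pad 31.9 tubeL 35.8 tubeR 53.74
s17 jaw 17.38 pad 32.3 tubeL 36.2 tubeR 54.03
s18 jaw 17.61 pad 32.45 tubeL 36.39 tubeR 54.24
1.4573301002383232
```

View pics/s18.png

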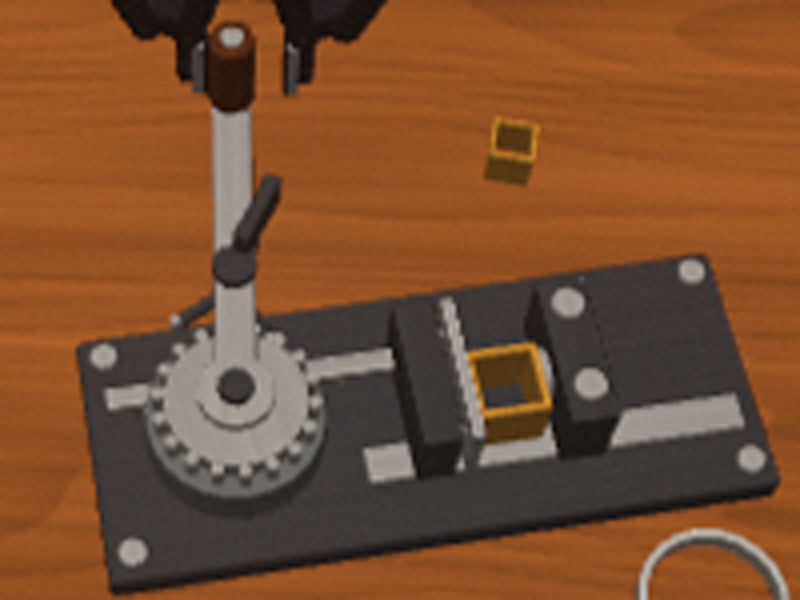

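The tube (right edge at crop 549) is almost at the anvil (545-552), pushed squarely by the pad. Smaller steps now.

>>> arm_command:
  increments:
    - {"grip": -0.2,"tx": 0,"ty": 0.0026,"tz": 0,"rx": 0,"ry": 0,"rz": -1}
    - {"grip": -0.2,"tx": 0,"ty": 0,"tz": 0,"rx": 0,"ry": 0,"rz": 0}
    - {"grip": -0.2,"tx": 0,"ty": 0,"tz": 0,"rx": 0,"ry": 0,"rz": 0}

```text
t: 24.2
tcp_pos: [0.5137, 0.046, 0.0803]
orientation: [[-1.0, -0.009, -0.0], [-0.009, 1.0, 0.0], [0.0, 0.0, -1.0]]
contact_force: [0.7, -3.6, 1.4]
opening: 0.401
gripper_force: 1.8
```

Run:
```python
from h import *
force(8,"s19",); edges("s17","s18","s19"); print(monitor.observe()["gripper_force"])
```

```text
t 24.6 tcp [0.5137 0.046  0.0803] F [ 0.   -3.58  1.26] Ftan [3.49 3.95 3.82 4.17 4.23 2.82 2.95 3.18] 3.58 yaw 90.5
s17 jaw 17.38 pad 32.3 tubeL 36.2 tubeR 54.03
s18 jaw 17.61 pad 32.45 tubeL 36.39 tubeR 54.24
s19 jaw 17.76 pad 32.43 tubeL 36.39 tubeR 54.25
1.6767635196447372
```

The tube has stopped against the anvil and the force is up to 3.6 N, against a baseline of about 2.75 N. The target is about 2 N over baseline.

>>> arm_command:
  increments:
    - {"grip": -0.2,"tx": 0,"ty": 0.0026,"tz": 0,"rx": 0,"ry": 0,"rz": -1}
    - {"grip": -0.2,"tx": 0,"ty": 0,"tz": 0,"rx": 0,"ry": 0,"rz": 0}
    - {"grip": -0.2,"tx": 0,"ty": 0,"tz": 0,"rx": 0,"ry": 0,"rz": 0}

```text
t: 24.98
tcp_pos: [0.5137, 0.0486, 0.0803]
orientation: [[-1.0, 0.008, 0.0], [0.008, 1.0, 0.0], [-0.0, 0.0, -1.0]]
contact_force: [0.6, -4.2, 1.3]
opening: 0.4
gripper_force: 2.0
```

Run:
```python
from h import *
force(12,"s20",); edges("s18","s19","s20"); print(monitor.observe()["gripper_force"])
```

```text
t 25.575 tcp [0.5137 0.0486 0.0803] F [ 0.14 -3.74  1.08] Ftan [4.06 3.81 3.26 3.31 3.39 4.14 3.84 4.03 3.84 2.64 4.49 4.03] 3.74 yaw 89.5
s18 jaw 17.61 pad 32.45 tubeL 36.39 tubeR 54.24
s19 jaw 17.76 pad 32.43 tubeL 36.39 tubeR 54.25
s20 jaw 17.87 pad 32.46 tubeL 36.45 tubeR 54.25
1.8373041227459908
```

>>> arm_command:
  increments:
    - {"grip": -0.2,"tx": 0,"ty": 0.0026,"tz": 0,"rx": 0,"ry": 0,"rz": -1}
    - {"grip": -0.2,"tx": 0.0001,"ty": 0.0013,"tz": 0,"rx": 0,"ry": 0,"rz": -0.5}
    - {"grip": -0.2,"tx": 0,"ty": 0,"tz": 0,"rx": 0,"ry": 0,"rz": 0}
    - {"grip": -0.2,"tx": 0,"ty": 0,"tz": 0,"rx": 0,"ry": 0,"rz": 0}

```text
t: 26.08
tcp_pos: [0.5139, 0.0523, 0.0803]
orientation: [[-0.999, 0.034, -0.0], [0.034, 0.999, -0.0], [-0.0, -0.0, -1.0]]
contact_force: [-0.6, -5.4, 0.8]
opening: 0.401
gripper_force: 2.5
```

Run:
```python
from h import *
force(12,"s21",); edges("s19","s20","s21"); print(monitor.observe()["gripper_force"])
```

```text
t 26.675 tcp [0.5138 0.0523 0.0803] F [-0.   -5.14  0.66] Ftan [3.9  5.33 4.28 5.53 5.73 5.51 4.68 5.96 5.04 5.14 4.45 6.09] 5.14 yaw 88.0
s19 jaw 17.76 pad 32.43 tubeL 36.39 tubeR 54.25
s20 jaw 17.87 pad 32.46 tubeL 36.45 tubeR 54.25
s21 jaw 18.28 pad 32.5 tubeL 36.4 tubeR 54.31
2.5128979235887527
```

Total rise is 2.0 to 2.4 N and the jaw has moved about 1.2 mm since contact, which puts the clamp near 15 N. I'm stopping here: centring the cage, opening, and lifting clear.

>>> arm_command:
  increments:
    - {"grip": -0.2,"tx": 0,"ty": -0.003,"tz": 0,"rx": 0,"ry": 0,"rz": 0}
    - {"grip": -0.2,"tx": 0,"ty": -0.003,"tz": 0,"rx": 0,"ry": 0,"rz": 0}
    - {"grip": -0.1,"tx": 0,"ty": 0,"tz": 0,"rx": 0,"ry": 0,"rz": 0}
    - {"grip": -0.1,"tx": 0,"ty": 0,"tz": 0.03,"rx": 0,"ry": 0,"rz": 0}
    - {"grip": -0.1,"tx": 0,"ty": 0,"tz": 0.04,"rx": 0,"ry": 0,"rz": 0}
    - {"grip": -0.1,"tx": 0,"ty": 0,"tz": 0.05,"rx": 0,"ry": 0,"rz": 0}
    - {"grip": -0.1,"tx": -0.04,"ty": 0,"tz": 0,"rx": 0,"ry": 0,"rz": 0}
    - {"grip": -0.1,"tx": 0,"ty": 0,"tz": 0,"rx": 0,"ry": 0,"rz": 0}

```text
t: 27.68
tcp_pos: [0.472, 0.0471, 0.1999]
orientation: [[-0.999, 0.034, -0.001], [0.034, 0.999, 0.001], [0.001, 0.001, -1.0]]
contact_force: [0.8, 0.6, -0.0]
opening: 0.45
gripper_force: 0.0
```

Run:
```python
from h import *
force(2,"s22"); edges("s20","s21","s22")
```

```text
t 27.775 tcp [0.4737 0.0467 0.2   ] F [ 0.43 -0.5   0.21] Ftan [0.73 0.25] 0.49 yaw 88.0
s20 jaw 17.87 pad 32.46 tubeL 36.45 tubeR 54.25
s21 jaw 18.28 pad 32.5 tubeL 36.4 tubeR 54.31
s22 jaw 18.21 pad 32.59 tubeL 36.42 tubeR 54.28
```

View pics/s22.png

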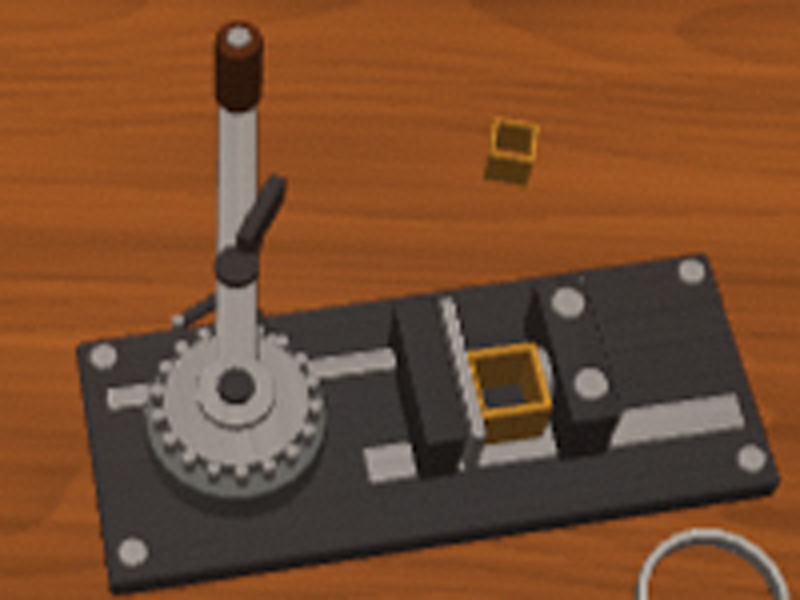

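The picture shows the tube held between pad (crop 470) and anvil (550), the lever on the jaw side, and the gripper clear. The edges are unchanged after release.

```bash
python3 -c "
from station import env; print(env.close_job())"
```

```text
the job is handed in; nothing more can be done
None
```

The lever is flipped to the jaw side and the tube is clamped against the anvil at an estimated 15 N (from handle force and jaw travel); the arm has let go and is clear, and the job was handed in at about 28 s.

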